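# Park the microscope objectives on the rail in order of length

### The arm

A 6-joint arm with a two-finger parallel gripper is mounted at the origin on the work surface. World frame = base frame: x ahead of the robot, y to its left, z up, the work surface at z = 0. Lengths are in mm, angles in rad, forces in N, time in s.
With the tool pointing down it reaches from about 400 to 925 mm from the base axis. Payload 12.5 kg.
Tool frame: the origin (TCP) lies midway between the tips of the shut fingers; the grasp point (between the pads) lies 19 mm behind it; z points along the fingers, y is the line along which they close (so a half turn about z gives the same grasp; the last joint's range is limited). The gripper opens to 95 mm and grips with 3 to 60 N. Pads are 20 mm wide; open, the fingers measure 119 mm over their backs; the gripper's body (75 mm by 180 mm) begins 59 mm behind the grasp point.
Start: joints at [1.154, 0.491, 1.559, -0, 1.092, -0.106], TCP at [191.121, 595.079, 214.661] pointing down, gripper open.
Joint ranges: [-3.1, 3.1], [-0.84, 2.19], [0.05, 2.79], [-1.13, 4.28], [0.06, 2.93], [-2.69, 2.69]. Speed limits (rad/s): [2.22, 2.22, 2.79, 3.14, 3.14, 3.14].

### API

Orientations are given as [roll, pitch, yaw] about the fixed x, y, z axes, in that order (R = Rz(yaw) Ry(pitch) Rx(roll)).
In Python, from cell import * gives the robot as it stands.
- The arm moves only by the tool servo_tool, never from a script. Its argument "moves" is one flat list of numbers, 5 for each row, row after row: the shift along the world's x, y, z as a fraction of full scale, then the turn about the world's z as a fraction of full scale, then the opening, from 0 (shut) to 1 (fully open). A call has 1 to 12 rows; each row is the pose to reach, as a shift and turn from the pose commanded when the call began, turning the shorter way round; what a row does not reach only later rows make up. Full scale, the value 1, is 400 mm for a shift and 180 degrees for a turn. A row lasts 1/12 s, in which the tool goes at most 41.7 mm and 7.16 degrees, less where a joint would pass 70% of its speed; a pose out of reach is approached as far as the arm can. A call with a number of a shift or a turn outside -1 to 1 is refused whole. A call with a gripper value outside its range is refused whole. The fingers move at their own pace and stop on an object; the grip force is fixed at half the most. Time passes only in rows, so rows that repeat a pose let the fingers close. It gives the time, the measured TCP pose, the force, the opening and the grip force at its end, in the units of the state.
- state(): the state, without advancing time (a new reading comes with each control period).
- read_camera(name): name is "side" or "top"; returns (picture, depth): 384x512x3 uint8, blue, green, red; 384x512 float32, mm along the optical axis (not along the pixel's ray), 0 where there is no reading.
- get_calibration(name): a dict with "K" (3x3 intrinsics, pixels), "R" (3x3) and "t" (3): a world point X has camera coordinates R X + t. Camera axes: x right, y down, z forward; pixel columns grow to the right and rows downward; lengths in mm; the calibration is good to about 2 mm. A picture is of the moment at which its call begins. get_calibration takes no time and is no camera call.
- job_done(): hands the job in; it is judged then, once.
The state is a dict: "t": time; "joints": joint angles; "qvel": joint speeds; "tau": joint torques, N m; "eef_pos": TCP position; "tcp_rot": TCP orientation; "ft_force": force on the tool from outside, world axes, zero at the start; "moment": the same for the moment, N m; "opening": opening from 0.0 (shut) to 1.0 (fully open); "grip_force": force on a finger pad.
Only numpy, scipy, OpenCV 4.12 (cv2) and the standard library are available. Lean on these libraries where they do the work, as an engineer would, in place of code of your own. Each camera call takes 0.05 s, during which the arm holds its last target. There are 200 camera calls.

### The job

The four microscope objectives have been cleaned and need parking on the black rail, one on each white pad, in order of length: the shortest on the pad next to the orange plate, then each longer one in turn, the longest at the grey plate's end. Stand each upright, lens nose up and centred on its pad, and let go; set them down gently, without dropping any or knocking one over.

Things in the scene. Friction and masses are not known exactly. Their poses are not given: they have to be found in the camera images.
- objective_red: microscope objective with a red ring, 35 mm tall, the shortest; stands upright, nose up, on the table. Origin: centre of its underside; z up, round about z. Dark thread 28 mm in diameter to 5 mm height; bright barrel 34 mm in diameter (grip here) to 20 mm; red collar 34 mm in diameter, 7 mm high with its bevel; nose tapering from 20 to 16 mm. About 100 g
- objective_yellow: microscope objective with a yellow ring, 47 mm tall, second shortest; stands upright, nose up, on the table. Origin: centre of its underside; z up, round about z. Dark thread 28 mm in diameter to 5 mm height; bright barrel 34 mm in diameter (grip here) to 26 mm; yellow collar 34 mm in diameter, 7 mm high with its bevel; nose tapering from 20 to 16 mm. About 140 g
- objective_green: microscope objective with a green ring, 59 mm tall, second longest; stands upright, nose up, on the table. Origin: centre of its underside; z up, round about z. Dark thread 28 mm in diameter to 5 mm height; bright barrel 34 mm in diameter (grip here) to 33 mm; green collar 34 mm in diameter, 7 mm high with its bevel; nose tapering from 20 to 16 mm. About 180 g
- objective_blue: microscope objective with a blue ring, 71 mm tall, the longest; stands upright, nose up, on the table. Origin: centre of its underside; z up, round about z. Dark thread 28 mm in diameter to 5 mm height; bright barrel 34 mm in diameter (grip here) to 40 mm; blue collar 34 mm in diameter, 7 mm high with its bevel; nose tapering from 20 to 16 mm. About 220 g
- pad_a: fixed white flat round pad, 44 mm in diameter, 3 mm thick, at one end of the row of four like pads a, b, c, d, 74 mm apart in a straight line on a black rail 370 x 70 mm, 12 mm high. Origin: centre of its underside; its top is 15 mm above the table. y axis: along the row to the pad_a end; x: across it. Told apart by place in the row
- pad_b: fixed white flat round pad, 44 mm in diameter, 3 mm thick, next to pad_a of four like pads a, b, c, d, 74 mm apart in a straight line on a black rail 370 x 70 mm, 12 mm high. Origin: centre of its underside; its top is 15 mm above the table. y axis: along the row to the pad_a end; x: across it. Told apart by place in the row
- pad_c: fixed white flat round pad, 44 mm in diameter, 3 mm thick, next to pad_d of four like pads a, b, c, d, 74 mm apart in a straight line on a black rail 370 x 70 mm, 12 mm high. Origin: centre of its underside; its top is 15 mm above the table. y axis: along the row to the pad_a end; x: across it. Told apart by place in the row
- pad_d: fixed white flat round pad, 44 mm in diameter, 3 mm thick, at the other end of the row of four like pads a, b, c, d, 74 mm apart in a straight line on a black rail 370 x 70 mm, 12 mm high. Origin: centre of its underside; its top is 15 mm above the table. y axis: along the row to the pad_a end; x: across it. Told apart by place in the row
- start_plate: orange plate, 40 mm across the row, 26 mm along it, 6 mm thick, fixed on top of the rail at one end of the row, 51 mm beyond the centre of the nearest pad; it may be at the pad_a end or at the pad_d end. Origin: centre of its underside. A grey plate of the same size is at the other end

How it is judged:
By the outcome, as a careful person would: the job done as asked, in the order asked, and still so for the second after the job is handed in, with the robot touching nothing.
It also fails if it takes over 99 s, if anything falls off the work surface, if the arm or the gripper's body presses on something with over 40 N, if the wrist force passes 120 N, or if a joint passes its speed limit or range.

## Working session

There is one attempt and no reset: what is moved stays moved. The work goes in short steps, Python scripts to look and compute and a tool call to move; the robot and the scene stay as the last step left them, time stands still between calls to the robot, and variables do not carry over. Pictures are saved under pics/ and viewed, at most 14 in all, crops included, and the job is handed in when it is done.

Besides the shell and the picture viewer there is one more tool, called after "Request:" by a JSON object that holds its "name" and its "arguments", one argument or row to a line. servo_tool: Moves the arm, as the interface text tells. Its arguments: {"type":"object","properties":{"moves":{"type":"array"}},"required":["moves"]}

```bash
mkdir -p pics
python3 - <<'E'
from cell import *
import cv2,numpy as np
for n in("top","side"):
    im,d=read_camera(n); cv2.imwrite(f"pics/{n}0.png",im); np.savez(f"{n}0.npz",im=im,d=d)
    c=get_calibration(n); print(n,c["K"].tolist(),(-c["R"].T@c["t"]).round(), c["R"].round(2).tolist())
s=state();print(s["tcp_rot"],s["eef_pos"],s["opening"])
E
```

```text
top [[443.0321418466376, 0.0, 255.63358906350302], [0.0, 443.0321418466376, 193.55758811099318], [0.0, 0.0, 1.0]] [427.   4. 906.] [[-0.02, -1.0, -0.02], [-0.99, 0.02, -0.13], [0.13, 0.01, -0.99]]
side [[499.2089455190366, 0.0, 261.776769273698], [0.0, 499.2089455190366, 190.5093126655329], [0.0, 0.0, 1.0]] [ 354. -756.  808.] [[0.96, -0.27, -0.01], [-0.2, -0.66, -0.72], [0.19, 0.7, -0.69]]
[-3.14061497e+00 -8.60941279e-05  2.83082965e+00] [191.01632502 594.87144436 214.12220046] 1.0000818897996357
```

View pics/top0.png

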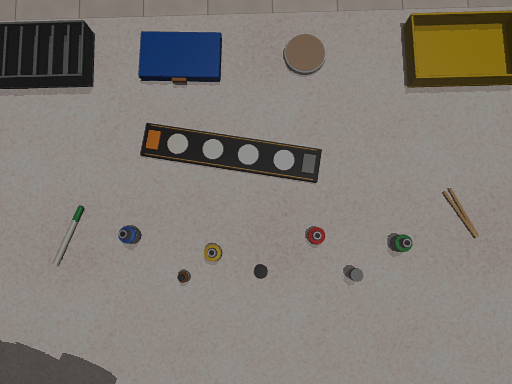

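View pics/side0.png

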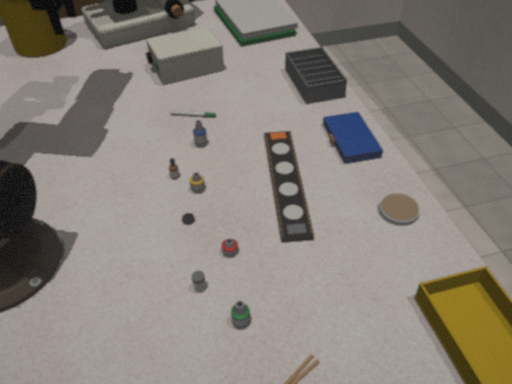

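Top view: the orange plate is at (153,140), the grey one at (309,163), and the pads are at (178,143), (213,149), (248,154) and (284,160). Objectives: blue (129,234), yellow (213,252), red (316,235), green (402,243). The side view agrees: the orange end is far away at (278,136).

```bash
cat > h.py <<'E'
from cell import *
import cv2,numpy as np
COL={"red":((0,8),35,23.5),"yellow":((22,35),47,29.5),"green":((50,80),59,36.5),"blue":((105,125),71,43.5)}
def ray(c,u,v,z):
    o=-c["R"].T@c["t"]; d=c["R"].T@np.linalg.inv(c["K"])@[u,v,1]; return (o+d*(z-o[2])/d[2])[:2]
def blobs(m,lo,hi):
    n,l,s,c=cv2.connectedComponentsWithStats(m.astype(np.uint8)); return [(c[i],s[i,4],l==i) for i in range(1,n) if lo<s[i,4]<hi]
def hull_c(b):
    k=cv2.convexHull(np.argwhere(b)[:,::-1].astype(np.int32)); m=np.zeros(b.shape,np.uint8); cv2.fillConvexPoly(m,k,1); M=cv2.moments(m,True); return M["m10"]/M["m00"],M["m01"]/M["m00"],M["m00"]
def look(name,im,extra=0,roi=None):
    c=get_calibration(name); hsv=cv2.cvtColor(im,cv2.COLOR_BGR2HSV).astype(int); out={}
    for k,((a,b),H,zc) in COL.items():
        h=hsv[...,0]; hm=((h<=b)|(h>=172)) if k=="red" else (h>=a)&(h<=b)
        m=hm&(hsv[...,1]>110)&(hsv[...,2]>50)
        for cen,A,bl in blobs(m,20,400):
            u,v,Ah=hull_c(bl); p=ray(c,u,v,zc+extra)
            if 350<p[0]<720 and abs(p[1])<400: out.setdefault(k,[]).append((p.round(1).tolist(),round(u,1),round(v,1),int(A),int(Ah)))
    return out
E
python3 - <<'E'
from h import *
for n in("top","side"):
    im=np.load(f"{n}0.npz")["im"]; c=get_calibration(n); print(n)
    for k,v in look(n,im).items(): print(k,v)
    hsv=cv2.cvtColor(im,cv2.COLOR_BGR2HSV).astype(int)
    for cen,A,b in blobs((hsv[...,1]<40)&(hsv[...,2]>175),150,700):
        print("pad",ray(c,*cen,15).round(1),cen.round(1),A)
    for cen,A,b in blobs((hsv[...,0]>5)&(hsv[...,0]<18)&(hsv[...,1]>180)&(hsv[...,2]>120),60,500): print("orange",ray(c,*cen,18).round(1),A)
d=np.load("top0.npz")["d"];c=get_calibration("top")
for u,v in[(178,143),(284,160),(316,235),(402,243)]:
    x=c["R"].T@(np.linalg.inv(c["K"])@[u,v,1]*d[v,u]-c["t"]);print(x.round(1))
E
```

```text
top
red [([461.3, -101.7], 316.1, 235.2, 158, 240)]
yellow [([431.7, 103.8], 212.3, 252.3, 153, 241)]
green [([513.4, 369.8], 77.7, 213.4, 75, 87), ([442.7, -268.1], 403.2, 242.8, 114, 236)]
blue [([469.9, 268.5], 127.1, 234.2, 123, 228)]
orange [665.7 226.9] 217
side
red [([459.8, -103.6], 229.2, 245.6, 84, 143)]
yellow [([430.1, 102.1], 196.3, 180.6, 40, 78)]
blue [([470.2, 265.1], 199.7, 131.6, 24, 41)]
[657.2 175.   15.5]
[616.3 -42.9  15.3]
[461.  -99.4  41.2]
[ 442.  -259.8   56.1]
```

Run:
```python
from h import *
for n in("top","side"):
    im=np.load(f"{n}0.npz")["im"]; c=get_calibration(n); print(n)
    hsv=cv2.cvtColor(im,cv2.COLOR_BGR2HSV).astype(int)
    print(im[143,178] if n=="top" else im[149,281])
    roi=np.zeros(im.shape[:2],bool)
    if n=="top": roi[120:185,140:322]=1
    else: roi[130:240,262:315]=1
    t=120 if n=="top" else 130
    for cen,A,b in blobs((hsv[...,1]<60)&(hsv[...,2]>t)&roi,120,600):
        print("pad",ray(c,*cen,15).round(1),cen.round(1),A)
s=state();print(s["eef_pos"],s["t"])
```

```text
top
[134 140 143]
pad [656.9 176.6] [177.2 143.2] 314
pad [643.9 104. ] [212.3 148.5] 316
pad [630.8  31.3] [247.7 154. ] 316
pad [617.5 -41.7] [283.4 159.5] 327
side
[151 157 161]
pad [656.3 176.9] [280.3 148.1] 135
pad [643.1 104.1] [284.  167.4] 153
pad [629.8  31. ] [288.1 188.5] 173
pad [616.7 -41.9] [292.7 211.7] 208
[191.01632502 594.87144436 214.12220046] 0.1
```

Pads match in both views, with 74 mm spacing. The placing order from the orange end is red (656.7, 176.7), yellow (643.6, 104), green (630.4, 31.2), blue (617.2, −41.8). The fingers should close across the row, so the turn is −82.4°. I'll go above blue first.

Request:
{"name": "servo_tool", "arguments": {
  "moves": [0.697,-0.819,0,-0.458,0.7,0.697,-0.819,0,-0.458,0.7,0.697,-0.819,0,-0.458,0.7,0.697,-0.819,0,-0.458,0.7,0.697,-0.819,0,-0.458,0.7,0.697,-0.819,0,-0.458,0.7,0.697,-0.819,0,-0.458,0.7,0.697,-0.819,0,-0.458,0.7,0.697,-0.819,0,-0.458,0.7,0.697,-0.819,0,-0.458,0.7,0.697,-0.819,0,-0.458,0.7,0.697,-0.819,0,-0.458,0.7]
}}

```text
t: 1.1
eef_pos: [472.0, 264.7, 214.3]
tcp_rot: [3.142, 0.0, 1.381]
ft_force: [-0.4, 0.1, -0.5]
opening: 0.705
grip_force: 0.0
```

Request:
{"name": "servo_tool", "arguments": {
  "moves": [0,0,-0.08,0,0.7,0,0,-0.16,0,0.7,0,0,-0.24,0,0.7,0,0,-0.3,0,0.7,0,0,-0.3,0,0.7,0,0,-0.3,0,0.7]
}}

```text
t: 1.6
eef_pos: [469.6, 267.3, 94.1]
tcp_rot: [-3.14, 0.001, 1.392]
ft_force: [0.4, -0.2, 0.2]
opening: 0.7
grip_force: 0.0
```

Run:
```python
from h import *
s=state();print(s["eef_pos"].round(1) if hasattr(s["eef_pos"],"round") else s["eef_pos"],s["joints"],s["tcp_rot"])
im,d=read_camera("top");cv2.imwrite("pics/t1.png",cv2.resize(im[180:290,60:280],None,fx=3.5,fy=3.5))
im,d=read_camera("side");cv2.imwrite("pics/s1.png",cv2.resize(im[60:200,120:320],None,fx=3.5,fy=3.5))
```

```text
[469.6 267.3  94.1] [ 3.95316987e-01  5.31221797e-01  1.88708969e+00 -9.86142076e-05
  7.25726843e-01  5.74207280e-01] [-3.13957465e+00  1.38321885e-03  1.39198127e+00]
```

View pics/s1.png

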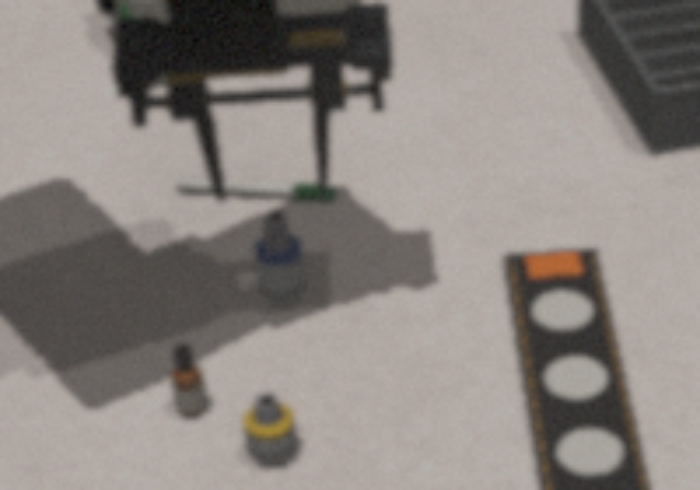

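The side crop shows the fingers at (220,195) and (322,195), either side of the blue nose at (277,220). Next: descend and grip.

Request:
{"name": "servo_tool", "arguments": {
  "moves": [0,0,-0.06,0,0.7,0,0,-0.12,0,0.7,0,0,-0.17,0,0.7,0,0,-0.2,0,0.7,0,0,-0.215,0,0.7,0,0,-0.215,0,0.7,0,0,-0.215,0,0.3,0,0,-0.215,0,0,0,0,-0.215,0,0,0,0,-0.215,0,0,0,0,-0.215,0,0,0,0,-0.215,0,0]
}}

```text
t: 2.7
eef_pos: [470.0, 267.6, 9.0]
tcp_rot: [3.141, -0.0, 1.392]
ft_force: [-0.8, -0.1, 4.5]
opening: 0.35
grip_force: 30.0
```

Request:
{"name": "servo_tool", "arguments": {
  "moves": [0,0,0.03,0,0,0,0,0.1,0,0,0,0,0.2,0,0,0,0,0.3,0,0,0.03,-0.06,0.325,0,0,0.07,-0.15,0.325,0,0,0.11,-0.24,0.325,0,0,0.15,-0.32,0.325,0,0,0.19,-0.4,0.325,0,0,0.23,-0.48,0.325,0,0,0.27,-0.56,0.325,0,0,0.31,-0.65,0.325,0,0]
}}

```text
t: 3.7
eef_pos: [594.1, 6.1, 138.4]
tcp_rot: [-3.141, -0.0, 1.392]
ft_force: [0.6, 1.4, -3.4]
opening: 0.351
grip_force: 30.0
```

Request:
{"name": "servo_tool", "arguments": {
  "moves": [0.03,-0.06,0,0,0,0.05,-0.11,0,0,0,0.058,-0.123,0,0,0,0.058,-0.123,-0.03,0,0,0.058,-0.123,-0.09,0,0,0.058,-0.123,-0.15,0,0,0.058,-0.123,-0.2,0,0,0.058,-0.123,-0.23,0,0,0.058,-0.123,-0.23,0,0]
}}

```text
t: 4.45
eef_pos: [615.3, -40.4, 43.7]
tcp_rot: [-3.137, -0.0, 1.393]
ft_force: [-0.7, -0.4, -1.7]
opening: 0.352
grip_force: 30.0
```

Run:
```python
from h import *
s=state();print(s["eef_pos"],s["joints"][5],s["grip_force"])
for n in("top","side"):
    im,d=read_camera(n);cv2.imwrite(f"pics/{n}2.png",cv2.resize(im[90:220,180:360] if n=="top" else im[120:270,220:400],None,fx=3.5,fy=3.5))
    print(look(n,im,extra=s["eef_pos"][2]-8.7).get("blue"))
```

```text
[615.26318128 -40.36244715  43.65992447] 0.005148572258204973 29.999571257358184
None
None
```

View pics/side2.png

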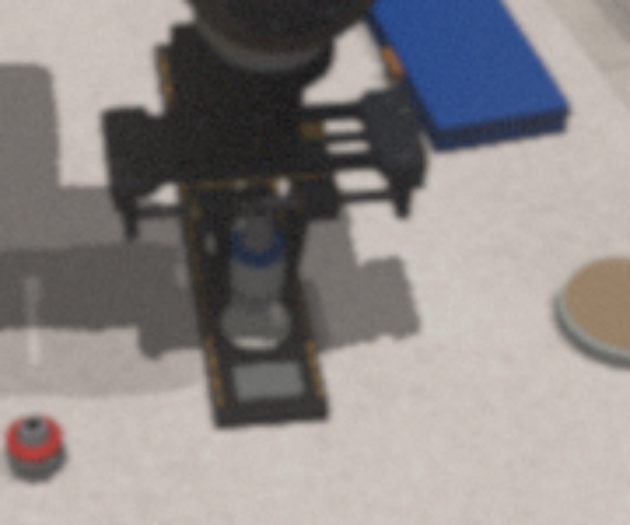

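The side crop shows blue upright in the fingers, with its ring at (257,250), above the end pad near (257,335).

Run:
```python
from h import *
for i in range(4):
    s=state();print(s["t"],s["eef_pos"].round(1),s["tcp_rot"].round(3),s["ft_force"].round(1)); read_camera("top")
im,d=read_camera("side");c=get_calibration("side")
hsv=cv2.cvtColor(im,cv2.COLOR_BGR2HSV).astype(int)
m=(abs(hsv[...,0]-115)<12)&(hsv[...,1]>90)&(hsv[...,2]>30)
m[:, :270]=0;m[:,310:]=0;m[:175]=0;m[215:]=0
for cen,A,b in blobs(m,8,400):
    u,v,Ah=hull_c(b);print(u,v,A,Ah,ray(c,u,v,s["eef_pos"][2]-8.7+43.5))
```

```text
4.55 [617.  -41.   46.7] [-3.141 -0.     1.393] [ 0.8  0.5 -3.2]
4.6 [617.4 -41.2  47.4] [ 3.141 -0.     1.393] [ 0.2 -0.3 -2.4]
4.65 [617.6 -41.4  47.7] [ 3.14  -0.     1.392] [ 0.3  0.4 -3.3]
4.7 [617.7 -41.5  47.9] [ 3.14  -0.     1.392] [ 0.2  0.7 -2.7]
294.32530120481925 190.46987951807228 38 83.0 [616.87203029 -45.32972507]
```

Request:
{"name": "servo_tool", "arguments": {
  "moves": [0,0,-0.02,0,0,0,0,-0.035,0,0,0,0,-0.045,0,0,0,0,-0.051,0,0,0,0,-0.055,0,0,0,0,-0.055,0,0,0,0,-0.055,0,0,0,0,-0.055,0,0]
}}

```text
t: 5.47
eef_pos: [617.2, -41.7, 24.7]
tcp_rot: [3.141, 0.0, 1.392]
ft_force: [-0.3, -0.1, -3.7]
opening: 0.355
grip_force: 30.0
```

Request:
{"name": "servo_tool", "arguments": {
  "moves": [0,0,-0.001,0,0,0,0,-0.002,0,0,0,0,-0.003,0,0,0,0,-0.003,0,0]
}}

```text
t: 5.8
eef_pos: [617.2, -41.7, 24.1]
tcp_rot: [3.141, 0.0, 1.392]
ft_force: [-3.0, 0.8, 2.6]
opening: 0.352
grip_force: 30.0
```

Request:
{"name": "servo_tool", "arguments": {
  "moves": [0,0,0,0,0.4,0,0,0,0,0.5,0,0,0,0,0.6,0,0,0,0,0.7,0,0,0.02,0,0.7,0,0,0.07,0,0.7,0,0,0.14,0,0.7,0,0,0.22,0,0.7,0,0,0.3,0,0.7,0,0,0.3,0,0.7]
}}

```text
t: 6.63
eef_pos: [619.4, -42.0, 150.0]
tcp_rot: [3.132, -0.0, 1.392]
ft_force: [0.5, -0.1, 0.4]
opening: 0.7
grip_force: 0.0
```

Request:
{"name": "servo_tool", "arguments": {
  "moves": [-0.06,-0.08,0,0,0.7,-0.12,-0.16,0,0.0,0.7,-0.18,-0.24,0,0,0.7,-0.24,-0.32,0,0,0.7,-0.3,-0.4,0,0,0.7,-0.36,-0.48,0,0,0.7,-0.41,-0.54,0,0,0.7,-0.436,-0.566,0,0,0.7,-0.436,-0.566,-0.06,0,0.7,-0.436,-0.566,-0.1,0,0.7,-0.436,-0.566,-0.1,0,0.7,-0.436,-0.566,-0.1,0,0.7]
}}

```text
t: 7.63
eef_pos: [442.6, -268.0, 103.4]
tcp_rot: [-3.141, -0.001, 1.392]
ft_force: [0.1, -0.4, 0.5]
opening: 0.704
grip_force: 0.0
```

Run:
```python
from h import *
s=state();print(s["eef_pos"],s["joints"][5])
for n in("top","side"):
    im,d=read_camera(n);print(look(n,im,15).get("blue"));
    if n=="side":cv2.imwrite("pics/s3.png",cv2.resize(im[120:360,160:340],None,fx=2.5,fy=2.5))
```

```text
[ 442.55908821 -268.03578923  103.37861855] -0.4934340819820033
[([617.6, -40.7], 283.9, 154.7, 132, 237)]
[([616.5, -42.6], 293.4, 197.8, 66, 110)]
```

View pics/s3.png

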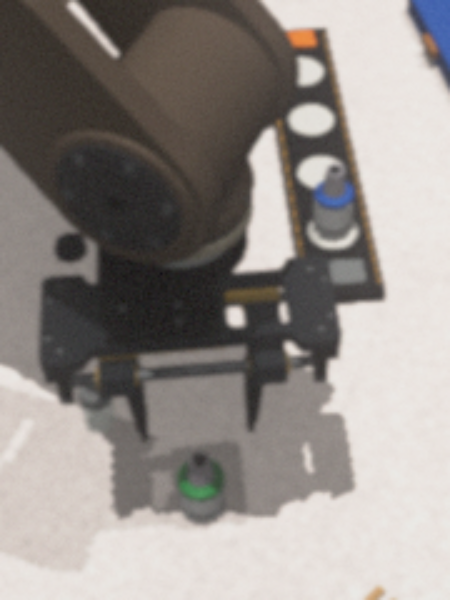

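Blue stands on its pad, about 1 mm off centre (side crop, ring at (333,190)). Green at (200,480) lies between the fingers. I'll grip it.

Request:
{"name": "servo_tool", "arguments": {
  "moves": [0,0,-0.07,0,0.7,0,0,-0.14,0,0.7,0,0,-0.19,0,0.7,0,0,-0.22,0,0.7,0,0,-0.237,0,0.7,0,0,-0.237,0,0.7,0,0,-0.237,0,0.3,0,0,-0.237,0,0,0,0,-0.237,0,0,0,0,-0.237,0,0,0,0,-0.237,0,0,0,0,-0.237,0,0]
}}

```text
t: 8.73
eef_pos: [442.8, -268.2, 9.0]
tcp_rot: [3.141, 0.0, 1.392]
ft_force: [0.4, 0.1, 4.9]
opening: 0.352
grip_force: 30.0
```

Request:
{"name": "servo_tool", "arguments": {
  "moves": [0,0,0.03,0,0,0,0,0.1,0,0,0,0,0.2,0,0,0,0,0.3,0,0,0.05,0.07,0.325,0,0,0.1,0.15,0.325,0,0,0.15,0.23,0.325,0,0,0.2,0.31,0.325,0,0,0.25,0.39,0.325,0,0,0.3,0.47,0.325,0,0,0.35,0.55,0.325,0,0,0.4,0.63,0.325,0,0]
}}

```text
t: 9.73
eef_pos: [603.2, -14.3, 138.5]
tcp_rot: [-3.141, 0.0, 1.392]
ft_force: [1.0, -0.6, -2.4]
opening: 0.351
grip_force: 30.0
```

Request:
{"name": "servo_tool", "arguments": {
  "moves": [0.04,0.07,0,0,0,0.06,0.105,0,0,0,0.069,0.118,0,0,0,0.069,0.118,-0.03,0,0,0.069,0.118,-0.09,0,0,0.069,0.118,-0.15,0,0,0.069,0.118,-0.2,0,0,0.069,0.118,-0.23,0,0,0.069,0.118,-0.25,0,0,0.069,0.118,-0.265,0,0,0.069,0.118,-0.275,0,0,0.069,0.118,-0.275,0,0]
}}

```text
t: 10.73
eef_pos: [630.3, 30.7, 28.5]
tcp_rot: [3.142, 0.0, 1.392]
ft_force: [0.6, 0.9, -1.2]
opening: 0.351
grip_force: 30.0
```

Request:
{"name": "servo_tool", "arguments": {
  "moves": [0,0,-0.005,0,0,0,0,-0.01,0,0,0,0,-0.012,0,0,0,0,-0.013,0,0,0,0,-0.013,0,0,0,0,-0.013,0,0,0,0,-0.013,0,0]
}}

```text
t: 11.32
eef_pos: [630.5, 31.1, 24.0]
tcp_rot: [3.141, -0.0, 1.392]
ft_force: [-2.6, 0.5, 6.6]
opening: 0.354
grip_force: 30.0
```

Request:
{"name": "servo_tool", "arguments": {
  "moves": [0,0,0,0,0.4,0,0,0,0,0.5,0,0,0,0,0.6,0,0,0,0,0.7,0,0,0.02,0,0.7,0,0,0.07,0,0.7,0,0,0.14,0,0.7,0,0,0.22,0,0.7,0,0,0.3,0,0.7,0,0,0.3,0,0.7]
}}

```text
t: 12.15
eef_pos: [632.7, 31.0, 150.2]
tcp_rot: [3.132, -0.001, 1.392]
ft_force: [0.2, -0.3, 0.1]
opening: 0.703
grip_force: 0.0
```

Request:
{"name": "servo_tool", "arguments": {
  "moves": [-0.08,-0.06,0,0,0.7,-0.16,-0.12,0,0,0.7,-0.24,-0.18,0,0,0.7,-0.32,-0.24,0,0,0.7,-0.39,-0.3,0,0,0.7,-0.423,-0.333,0,0,0.7,-0.423,-0.333,-0.08,0,0.7,-0.423,-0.333,-0.15,0,0.7,-0.423,-0.333,-0.2,0,0.7,-0.423,-0.333,-0.2,0,0.7,-0.423,-0.333,-0.2,0,0.7]
}}

```text
t: 13.07
eef_pos: [460.9, -102.1, 63.3]
tcp_rot: [-3.14, -0.0, 1.392]
ft_force: [-0.5, -0.2, 1.0]
opening: 0.702
grip_force: 0.0
```

Run:
```python
from h import *
s=state();print(s["eef_pos"],s["joints"][5])
for n in("top","side"):
    im,d=read_camera(n);l=look(n,im,15);print(l.get("green"),l.get("blue"));
    if n=="side":cv2.imwrite("pics/s4.png",cv2.resize(im[120:320,140:340],None,fx=2.8,fy=2.8))
```

```text
[ 460.89563641 -102.06456434   63.3365138 ] -0.17910012656499805
[([631.0, 32.2], 246.6, 149.7, 120, 221), ([511.7, 362.8], 78.0, 213.5, 85, 98)] [([617.6, -40.7], 283.9, 154.8, 133, 238)]
[([629.6, 29.8], 288.6, 177.2, 33, 70)] [([616.7, -42.0], 293.4, 197.6, 70, 115)]
```

View pics/s4.png

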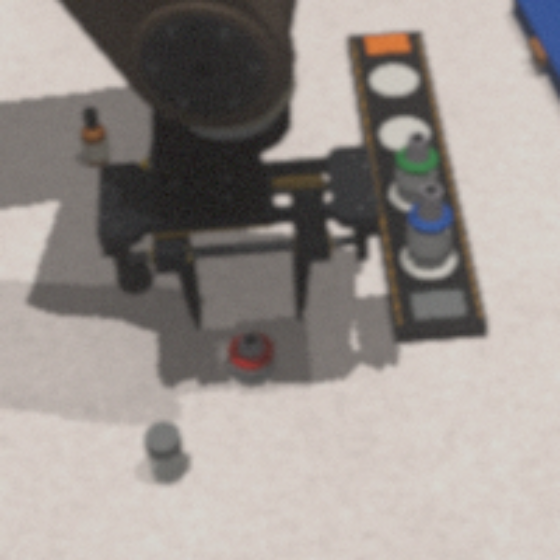

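Green and blue stand centred on the pads at ring pixels (417,158) and (430,215). Red at (250,350) lies between the fingers. I'll grip it.

Request:
{"name": "servo_tool", "arguments": {
  "moves": [0,0,-0.05,0,0.7,0,0,-0.1,0,0.7,0,0,-0.13,0,0.7,0,0,-0.142,0,0.7,0,0,-0.147,0,0.7,0,0,-0.147,0,0.7,0,0,-0.147,0,0.3,0,0,-0.147,0,0,0,0,-0.147,0,0,0,0,-0.147,0,0,0,0,-0.147,0,0,0,0,-0.147,0,0]
}}

```text
t: 14.17
eef_pos: [461.2, -102.1, 4.8]
tcp_rot: [3.141, 0.0, 1.392]
ft_force: [-0.3, -1.2, 3.2]
opening: 0.35
grip_force: 30.0
```

Request:
{"name": "servo_tool", "arguments": {
  "moves": [0,0,0.03,0,0,0,0,0.1,0,0,0,0,0.2,0,0,0,0,0.3,0,0,0.05,0.07,0.325,0,0,0.1,0.15,0.325,0,0,0.15,0.23,0.325,0,0,0.2,0.31,0.325,0,0,0.25,0.39,0.325,0,0,0.3,0.47,0.325,0,0,0.36,0.54,0.325,0,0,0.42,0.61,0.325,0,0]
}}

```text
t: 15.17
eef_pos: [629.6, 143.8, 134.5]
tcp_rot: [-3.141, 0.0, 1.393]
ft_force: [1.7, -0.6, -1.0]
opening: 0.355
grip_force: 30.0
```

Request:
{"name": "servo_tool", "arguments": {
  "moves": [0.04,0.05,0,0,0,0.06,0.078,0,0,0,0.069,0.087,0,0,0,0.069,0.087,-0.03,0,0,0.069,0.087,-0.09,0,0,0.069,0.087,-0.15,0,0,0.069,0.087,-0.2,0,0,0.069,0.087,-0.23,0,0,0.069,0.087,-0.25,0,0,0.069,0.087,-0.265,0,0,0.069,0.087,-0.275,0,0,0.069,0.087,-0.275,0,0]
}}

```text
t: 16.17
eef_pos: [656.7, 176.5, 24.5]
tcp_rot: [3.142, 0.0, 1.392]
ft_force: [0.0, -0.2, -0.9]
opening: 0.354
grip_force: 30.0
```

Request:
{"name": "servo_tool", "arguments": {
  "moves": [0,0,-0.005,0,0,0,0,-0.01,0,0,0,0,-0.012,0,0,0,0,-0.013,0,0,0,0,-0.013,0,0,0,0,-0.013,0,0,0,0,-0.013,0,0]
}}

```text
t: 16.75
eef_pos: [656.8, 176.8, 19.9]
tcp_rot: [3.141, -0.0, 1.392]
ft_force: [-1.0, 0.5, 3.8]
opening: 0.35
grip_force: 30.0
```

Request:
{"name": "servo_tool", "arguments": {
  "moves": [0,0,0,0,0.4,0,0,0,0,0.5,0,0,0,0,0.6,0,0,0,0,0.7,0,0,0.02,0,0.7,0,0,0.07,0,0.7,0,0,0.14,0,0.7,0,0,0.22,0,0.7,0,0,0.3,0,0.7,0,0,0.3,0,0.7]
}}

```text
t: 17.58
eef_pos: [659.1, 177.2, 146.6]
tcp_rot: [3.132, -0.003, 1.392]
ft_force: [1.1, 0.3, 1.2]
opening: 0.699
grip_force: 0.0
```

Request:
{"name": "servo_tool", "arguments": {
  "moves": [-0.09,-0.03,0,0,0.7,-0.18,-0.06,0,0,0.7,-0.27,-0.09,0,0,0.7,-0.36,-0.12,0,0,0.7,-0.45,-0.15,0,0,0.7,-0.53,-0.173,0,0,0.7,-0.563,-0.183,0,0,0.7,-0.563,-0.183,-0.07,0,0.7,-0.563,-0.183,-0.14,0,0.7,-0.563,-0.183,-0.175,0,0.7,-0.563,-0.183,-0.175,0,0.7,-0.563,-0.183,-0.175,0,0.7]
}}

```text
t: 18.58
eef_pos: [431.4, 103.5, 69.4]
tcp_rot: [-3.141, 0.0, 1.392]
ft_force: [-1.0, -1.0, 0.5]
opening: 0.7
grip_force: 0.0
```

Run:
```python
from h import *
s=state();print(s["eef_pos"],s["joints"][5])
for n in("top","side"):
    im,d=read_camera(n);l=look(n,im,15);print(l.get("red"),l.get("green"),l.get("blue"));
    if n=="side":cv2.imwrite("pics/s5.png",cv2.resize(im[80:280,120:320],None,fx=2.8,fy=2.8))
```

```text
[431.43078595 103.45265792  69.44821545] 0.265207836598479
[([657.4, 177.8], 174.4, 140.1, 157, 237)] [([631.0, 32.2], 246.6, 149.7, 121, 221), ([511.9, 363.3], 77.8, 213.4, 78, 89)] [([617.6, -40.7], 283.9, 154.8, 132, 238)]
[([657.2, 179.1], 280.5, 140.2, 71, 119)] None [([617.0, -43.1], 293.7, 197.9, 62, 103)]
```

View pics/s5.png

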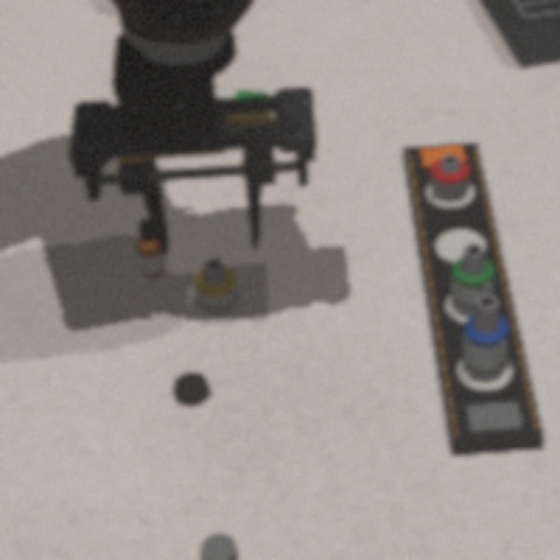

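Red stands centred on the orange-end pad, at ring pixel (450,168). Yellow at (215,280) lies between the fingers, and the bottle at (150,250) is about 40 mm clear of the finger in y. I'll grip yellow.

Request:
{"name": "servo_tool", "arguments": {
  "moves": [0,0,-0.05,0,0.7,0,0,-0.1,0,0.7,0,0,-0.14,0,0.7,0,0,-0.156,0,0.7,0,0,-0.162,0,0.7,0,0,-0.162,0,0.7,0,0,-0.162,0,0.3,0,0,-0.162,0,0,0,0,-0.162,0,0,0,0,-0.162,0,0,0,0,-0.162,0,0,0,0,-0.162,0,0]
}}

```text
t: 19.68
eef_pos: [431.6, 103.5, 4.9]
tcp_rot: [3.141, -0.0, 1.392]
ft_force: [-0.2, -0.5, 4.1]
opening: 0.352
grip_force: 30.0
```

Request:
{"name": "servo_tool", "arguments": {
  "moves": [0,0,0.03,0,0,0,0,0.1,0,0,0,0,0.2,0,0,0,0,0.3,0,0,0.06,0,0.325,0,0,0.14,0,0.325,0,0,0.22,0,0.325,0,0,0.3,0,0.325,0,0,0.38,0,0.325,0,0,0.45,0.001,0.325,0,0,0.5,0.001,0.325,0,0,0.52,0.001,0.325,0,0]
}}

```text
t: 20.68
eef_pos: [641.5, 103.7, 134.0]
tcp_rot: [3.141, -0.0, 1.392]
ft_force: [-0.3, 0.2, -0.8]
opening: 0.351
grip_force: 30.0
```

Request:
{"name": "servo_tool", "arguments": {
  "moves": [0.01,0,0,0,0,0.01,0,0,0,0,0.01,0,0,0,0,0.01,0,-0.03,0,0,0.01,0,-0.09,0,0,0.01,0,-0.15,0,0,0.01,0,-0.2,0,0,0.01,0,-0.23,0,0,0.01,0,-0.25,0,0,0.01,0,-0.265,0,0,0.01,0,-0.275,0,0,0.01,0,-0.275,0,0]
}}

```text
t: 21.68
eef_pos: [643.5, 103.9, 24.5]
tcp_rot: [3.142, 0.0, 1.392]
ft_force: [-0.2, -0.2, -1.0]
opening: 0.35
grip_force: 30.0
```

Request:
{"name": "servo_tool", "arguments": {
  "moves": [0,0,-0.005,0,0,0,0,-0.01,0,0,0,0,-0.012,0,0,0,0,-0.013,0,0,0,0,-0.013,0,0,0,0,-0.013,0,0,0,0,-0.013,0,0]
}}

```text
t: 22.27
eef_pos: [643.7, 103.9, 19.9]
tcp_rot: [3.141, -0.0, 1.392]
ft_force: [-2.3, -0.2, 4.7]
opening: 0.351
grip_force: 30.0
```

Contact is made. Next: release, lift, and retreat towards the base, clear of the rail.

Request:
{"name": "servo_tool", "arguments": {
  "moves": [0,0,0,0,0.4,0,0,0,0,0.5,0,0,0,0,0.6,0,0,0,0,0.7,0,0,0.02,0,0.7,0,0,0.07,0,0.7,0,0,0.14,0,0.7,0,0,0.22,0,0.7,0,0,0.3,0,0.7,0,0,0.35,0,0.7]
}}

```text
t: 23.1
eef_pos: [644.2, 104.0, 163.4]
tcp_rot: [3.138, -0.001, 1.392]
ft_force: [-0.3, 0.2, -0.3]
opening: 0.697
grip_force: 0.0
```

Request:
{"name": "servo_tool", "arguments": {
  "moves": [-0.09,0,0,0,0.7,-0.18,0,0,0,0.7,-0.27,0,0,0,0.7,-0.36,0,0,0,0.7,-0.4,0,0,0,0.7,-0.42,0,0,0,0.7,-0.42,0,0,0,0.7,-0.42,0,0,0,0.7]
}}

```text
t: 23.77
eef_pos: [476.7, 103.9, 160.0]
tcp_rot: [3.14, -0.0, 1.392]
ft_force: [0.5, -0.2, -0.3]
opening: 0.699
grip_force: 0.0
```

Run:
```python
from h import *
s=state();print(s["eef_pos"],s["t"],s["ft_force"])
for n in("top","side"):
    im,d=read_camera(n);print(look(n,im,15))
    if n=="side":cv2.imwrite("pics/s6.png",cv2.resize(im[100:260,200:360],None,fx=3.5,fy=3.5))
```

```text
[476.68956808 103.92919112 160.02750518] 23.7667 [ 0.49951548 -0.23113029 -0.28590569]
{'red': [([657.5, 177.7], 174.5, 140.1, 159, 239)], 'yellow': [([644.0, 105.0], 210.2, 145.0, 155, 239)], 'green': [([631.0, 32.2], 246.6, 149.7, 120, 221), ([512.1, 362.9], 78.0, 213.3, 81, 94)], 'blue': [([617.6, -40.7], 283.9, 154.7, 133, 237)]}
{'red': [([657.5, 178.8], 280.6, 140.2, 73, 119)], 'yellow': [([643.0, 103.8], 284.3, 158.1, 63, 103)], 'green': [([630.6, 27.8], 289.3, 177.7, 28, 57)], 'blue': [([617.1, -43.4], 293.8, 198.0, 61, 100)]}
```

View pics/s6.png

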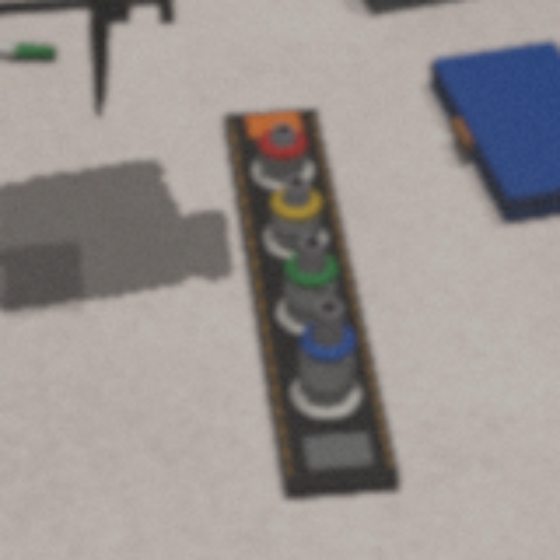

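The crop shows red (282,140), yellow (297,203), green (312,267) and blue (328,340) upright in order from orange to grey. Each is within about 1 mm of its pad centre in the top view, and the robot is clear.

```bash
python3 -c "
from cell import *
print(job_done())"
```

```text
the job is handed in; nothing more can be done
None
```

All four objectives stand upright on their pads, red, yellow, green, blue from the orange plate to the grey one, each within about 1 mm of its pad centre in the top view; the job was handed in at about 24 s on the robot's clock.

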